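Tip the cooled nails from the quench ladle into the nail tray

TASK

The copper quench ladle on the iron trivet holds three cooled nails: lift it and carry it level until its pouring lip is low over the wooden nail tray, then tip it over the lip to about 40 degrees and keep it at that angle for two seconds while all three nails slide out into the tray, never tipping it beyond 55 degrees. Bring the ladle level again while still over the tray, then set it gently back on the trivet, standing flat in the middle with nothing left in it, and let go. Leave the tray where it is, and do not disturb the header, the wedges, the hammer or the depth stop.

Things in the scene. Friction and masses are not known exactly. Their poses are not given: they have to be found in the camera images.
- ladle: Copper quench ladle, 0.42 kg (+-15 %): flat-bottomed pan, round at the back (radius 58, walls 36 high, 3 thick, floor 4 thick), open at one side to a straight pouring lip. Origin: centre of the pan's underside. Axes: -x to the lip, -y along the straight handle, z up. Pan and nails are slippery: nails slide on the level floor part from 14-20 deg of tip, over the lip from 26-32 deg.
- lip (a point): Middle of the ladle's pouring lip edge: at x -89, y 0, z 10 mm in the ladle's axes. The edge is 116 mm long, parallel to the handle; the pan floor slopes up by 12 deg over the last 31 mm to it. Tipped slowly with the lip low over the tray, nails land 0 to 60 mm beyond the edge.
- grip (a point): Gripping place on the handle's centre line: x 0, y -95, z 62 mm in the ladle's axes (107 mm above the bench while it stands on the trivet). The handle is a flat-sided level bar 24 mm tall: black iron, 14 mm thick (across x), from y -72 to -118, then oak, 18 mm thick, to y -215. Balance point near y -40, so grip the iron firmly (about 40 N).
- trivet: Square black iron trivet, 140 x 140 mm, 45 mm high, flat top, fixed to the bench. Origin: centre of its underside on the bench; z up. The ladle starts on it and belongs there, its pan centred within about 20 mm; the handle may point any way.
- tray: Open wooden nail tray, loose and heavy (1.4 kg), outside 170 (its x) x 240 (its y) mm, 50 mm high, walls and floor 10 mm thick, empty at the start. Origin: centre of its underside; z up.
- nail1: Hand-forged steel nail, square shank 6.5 mm, 68 mm long, head 14 mm across, 30 g; origin near its middle, its own y points to the head. Lies on the ladle's floor, roughly parallel to the handle.
- nail2: Second nail, the same.
- nail3: Third nail, the same.
- header: Bystander: blued-steel nail header, a flat bar 225 mm long (its x), 34 mm wide, 17 mm high at its domed end, lying loose on the bench between trivet and tray. Origin: under its middle.
- wedge1: Bystander: loose oak tool wedge 120 x 38 x 30 mm. Origin: under its middle.
- wedge2: Bystander: second oak wedge, the same.
- hammer: Bystander: loose hammer, 260 mm long and 26 mm high, lying on the bench farther from the robot than tray and trivet. Origin: under its middle.
- depth_stop: Bystander, fixed: adjustable depth stop, a steel post 212 mm high on a bolted foot 70 x 90 mm, with a collar, a brass clamping knob and a horizontal stop rod at 130 mm that reaches 103 mm out in its -y. Origin: under its foot.
- anvil: Bystander, fixed: squat cast iron nail anvil block, 160 x 130 mm, 95 mm high, with a small chisel on top that reaches 122 mm. Origin: under its middle.
There are look-alikes about, which are no part of the job. Of the things shaped like the trivet, the black one is meant.

How it is judged:
By the outcome, as a careful person would: the job done as asked, in the order asked, and still so for the second after the job is handed in, with the robot touching nothing.
It also fails if it takes over 72 s, if anything falls off the work surface, if the arm or the gripper's body presses on something with over 40 N, if the wrist force passes 120 N, or if a joint passes its speed limit or range.

ROBOT

A 7-joint arm with a two-finger parallel gripper is mounted at the origin on the work surface. World frame = base frame: x ahead of the robot, y to its left, z up, the work surface at z = 0. Lengths are in m, angles in rad, forces in N, time in s.
With the tool pointing down it reaches from about 0.425 to 0.95 m from the base axis. Payload 4.7 kg.
Tool frame: the origin (TCP) lies on the centre line of the jaws, within the pads' length; the fingertips stand robot.nose_length ahead of it and the grasp point (between the pads) lies 8 mm behind it (robot.nose_length is the distance from the TCP to the fingertips, in m); z points along the fingers, y is the line along which they close (so a half turn about z gives the same grasp; the last joint's range is limited). The gripper opens to 85 mm and grips with 20 to 120 N. Pads are 22 mm wide; open, the fingers measure 114 mm over their backs; the gripper's body (76 mm by 85 mm) begins 54 mm behind the grasp point. The pads swing forward as they close: fully open they stand 13 mm farther back than shut.
Start: joints at [-1.347, 0.469, -0.049, 1.532, 0.024, 1.141, -0.082], TCP at [0.169, 0.654, 0.242] pointing down, gripper open.
Joint ranges: [-2.59, 2.59], [-0.33, 1.99], [-1.39, 1.29], [0.1, 2.45], [-1.04, 4.18], [0.21, 1.99], [-2.66, 2.66]. Speed limits (rad/s): [2.57, 2.57, 3.14, 3.14, 3.14, 3.14, 3.14].

INTERFACE

Orientations are given as [roll, pitch, yaw] about the fixed x, y, z axes, in that order (R = Rz(yaw) Ry(pitch) Rx(roll)).
In Python, from plant import robot gives the robot as it stands. Calls block until the motion is done:
- robot.goto(position, orientation): joint-space move of the TCP to a pose.
- robot.move_straight(position, vel=0.15, attitude=None, contact_N=None): straight line of the TCP; attitude=None keeps the orientation; vel is the mean speed in m/s. With contact_N (N) it stops when the force on the tool has changed by that much, and returns True; else False.
- robot.move_joints(angles): joint-space move.
- robot.grip(opening, strength=None): opening from 0.0 (shut) to 1.0 (fully open); strength is the grip in N (None keeps the last); returns when the fingers have stopped.
- robot.sleep(seconds).
- robot.inverse_kinematics(position, orientation): joint angles nearest the present ones, or None.
- robot.sense(): the state.
- robot.grab_frame(name): name is "scene" or "top" or "wrist"; returns a dict with "image" (400x640x3 uint8, red, green, blue), "range_z" (400x640 float32, m along the optical axis (not along the pixel's ray), 0 where there is no reading), "fx", "fy", "cx", "cy" (pixels), "dist_coeffs" ([k1, k2, p1, p2, k3] as OpenCV has them; the pictures are not rectified), "R" (3x3) and "t" (3): a world point X has camera coordinates R X + t. Camera axes: x right, y down, z forward; pixel columns grow to the right and rows downward; lengths in m; the calibration is good to about 2 mm. A picture is of the moment at which its call begins.
A pose or a line that the arm cannot do raises robot.IKError and nothing moves.
- robot.close_job(): hands the job in; it is judged then, once.
The state is a dict: "t": time; "joint_pos": joint angles; "joint_velocities": joint speeds; "effort": joint torques, N m; "tcp_pos": TCP position; "tcp_rot": TCP orientation; "wrist_force": force on the tool from outside, world axes, zero at the start; "torque": the same for the moment, N m; "opening": opening from 0.0 (shut) to 1.0 (fully open); "gripper_force": force on a finger pad.
Only numpy, scipy, OpenCV 4.12 (cv2) and the standard library are available. Lean on these libraries where they do the work, as an engineer would, in place of code of your own. Each camera call takes 0.05 s, during which the arm holds its last target. There are 200 camera calls.

## Working session

There is one attempt and no reset: what is moved stays moved. The work goes in short steps, each a Python script; the robot and the scene stay as the last script left them, time stands still between calls to the robot, and variables do not carry over. Pictures are saved under pics/ and viewed, at most 10 in all, crops included, and the job is handed in when it is done.

```bash
ls; mkdir -p pics; python3 - <<'E'
from plant import robot
import cv2,numpy as np
s=robot.sense(); print(s['t'],s['tcp_pos'],s['tcp_rot'],s['opening'],robot.nose_length)
for n in ('top','scene'):
    f=robot.grab_frame(n); np.savez('f_'+n+'.npz',**f)
    cv2.imwrite(f'pics/{n}0.png',f['image'][:,:,::-1]); print(n,f['fx'],f['cx'],f['cy'],f['dist_coeffs'],f['R'],f['t'])
E
```

```text
pics
0.0 [0.16863568 0.65299952 0.24124781] [-3.13960459e+00  6.24854156e-05  2.88888146e+00] 1.00428218051249 0.011
top 511.6652059518928 316.3764467837479 205.61710408058542 [-0.089483  0.        0.        0.        0.      ] [[-0.00138771 -0.99998619 -0.00506942]
 [-0.98364274  0.00227813 -0.18011598]
 [ 0.18012504  0.00473655 -0.98363232]] [0.03440785 0.57268532 1.77352662]
scene 453.0599991877555 318.52793175257864 194.98824832511463 [-0.09176708  0.          0.          0.          0.        ] [[ 0.35144971  0.93611664  0.01299016]
 [ 0.68296177 -0.24686702 -0.68747356]
 [-0.6403486   0.25048416 -0.72609322]] [-0.21834119 -0.31135406  1.63797346]
```

View pics/top0.png

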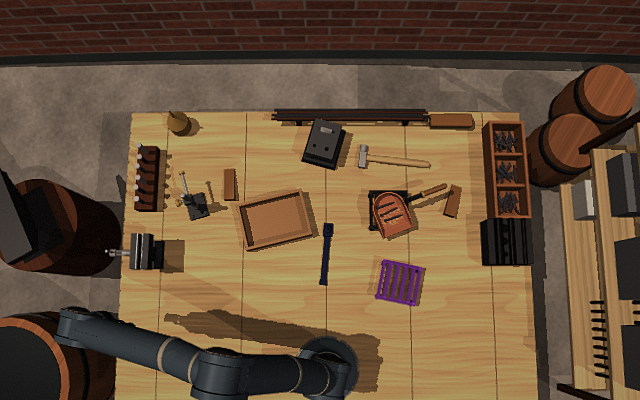

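View pics/scene0.png

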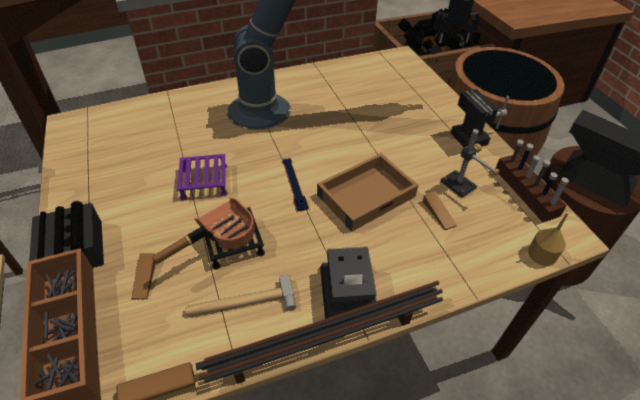

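The top view shows the tray at (278,220) and the header at (326,253). The copper ladle at (392,213) stands on a black trivet, with its handle running to (445,187). The wedges are at (230,184) and (452,201), the hammer at (395,158), the depth stop at (195,205) and the anvil at (323,143). Two things are shaped like the trivet: black at (390,210) and purple at (400,282). The black one under the ladle fits the description. I'll measure with depth and enlarge to confirm.

```bash
cat > h.py <<'E'
import numpy as np, cv2
def cloud(f):
    h,w=f['range_z'].shape
    u,v=np.meshgrid(np.arange(w),np.arange(h))
    K=np.array([[f['fx'],0,f['cx']],[0,f['fy'],f['cy']],[0,0,1.]])
    p=cv2.undistortPoints(np.stack([u,v],-1).reshape(-1,1,2).astype(np.float64),K,f['dist_coeffs']).reshape(h,w,2)
    z=f['range_z'].astype(float)
    c=np.dstack([p*z[...,None],z])
    W=(c-f['t'])@f['R']   # R^T (c-t)
    W[z==0]=np.nan
    return W
def hsv(f): return cv2.cvtColor(np.ascontiguousarray(f['image']),cv2.COLOR_RGB2HSV)
E
python3 - <<'E'
from h import *
for n in ('top','scene'):
    f=dict(np.load(f'f_{n}.npz')); W=cloud(f); H=hsv(f)
    x,y,z=W[...,0],W[...,1],W[...,2]
    def rect(m,name):
        p=W[m]; r=cv2.minAreaRect(p[:,:2].astype(np.float32)); print(n,name,m.sum(),np.round(p[:,:3].mean(0),3),np.round(np.nanpercentile(p[:,2],[2,50,98]),3),'c',np.round(r[0],3),'sz',np.round(r[1],3),'a',round(r[2],1)); return p
    bench=(abs(z)<.006)&(x>.3)&(x<.5)&(abs(y)<.3); print(n,'bench',np.nanmedian(z[bench]))
    def seg(m,name,minn=30):
        k,l,s,c=cv2.connectedComponentsWithStats(m.astype(np.uint8))
        for i in range(1,k):
            if s[i,4]>=minn: print(' px',np.round(c[i])); rect(l==i,name)
    ws=(x>.25)&(x<1.05)&(y>-.6)&(y<.65)
    seg(ws&(z>.012),'obj',60)
    rect(ws&(z>.042)&(z<.058)&(y>0)&(y<.32)&(x<.75),'trayrim') if 1 else 0
    lad=(x>.4)&(x<.8)&(y>-.5)&(y<-.05)
    rect(lad&(z>.058)&(z<.1)&(y>-.32),'pan') 
    hd=lad&(z>.1)&(z<.135); p=rect(hd,'handle')
    vx=cv2.fitLine(p[:,:2].astype(np.float32),cv2.DIST_HUBER,0,.01,.01).ravel(); print('line',vx, np.degrees(np.arctan2(vx[1],vx[0])))
    rect(lad&(z>.035)&(z<.05)&(H[...,2]<90),'trivet')
    if n=='top':
        cv2.imwrite('pics/crop.png',cv2.resize(f['image'][165:310,220:480,::-1],None,fx=3,fy=3,interpolation=cv2.INTER_CUBIC))
E
```

```text
top bench -8.817569271296849e-05
 px [355. 126.]
top obj 4057 [ 0.868 -0.111  0.063] [0.018 0.061 0.102] c [ 0.83  -0.172] sz [0.755 0.221] a 89.6
 px [178. 123.]
top obj 469 [0.88  0.542 0.07 ] [0.016 0.071 0.132] c [0.888 0.552] sz [0.082 0.087] a 32.2
 px [490. 206.]
top obj 1648 [ 0.57  -0.586  0.067] [0.015 0.076 0.102] c [ 0.621 -0.58 ] sz [0.04 0.52] a 90.0
 px [388. 159.]
top obj 573 [ 0.752 -0.23   0.024] [0.013 0.024 0.035] c [ 0.752 -0.253] sz [0.259 0.09 ] a 83.1
 px [152. 178.]
top obj 615 [0.678 0.634 0.043] [0.016 0.047 0.058] c [0.681 0.636] sz [0.028 0.242] a 89.9
 px [190. 199.]
top obj 456 [0.589 0.476 0.092] [0.012 0.13  0.213] c [0.626 0.483] sz [0.18  0.082] a 7.6
 px [229. 189.]
top obj 226 [0.641 0.353 0.022] [0.013 0.022 0.034] c [0.647 0.354] sz [0.088 0.039] a 3.3
 px [394. 209.]
top obj 1903 [ 0.558 -0.242  0.06 ] [0.038 0.052 0.122] c [ 0.551 -0.289] sz [0.179 0.271] a 3.7
 px [271. 219.]
top obj 1310 [0.529 0.196 0.035] [0.012 0.042 0.057] c [0.525 0.187] sz [0.175 0.243] a 13.9
 px [452. 204.]
top obj 257 [ 0.583 -0.46   0.022] [0.012 0.022 0.035] c [ 0
[... 1764 characters left out ...]
.1
 px [247. 299.]
scene obj 1300 [ 0.757 -0.233  0.022] [0.013 0.023 0.028] c [ 0.754 -0.253] sz [0.259 0.09 ] a 83.3
 px [158. 384.]
scene obj 1871 [ 0.904 -0.463  0.042] [0.017 0.043 0.048] c [ 0.902 -0.469] sz [0.161 0.052] a 89.1
scene trayrim 974 [0.533 0.179 0.048] [0.043 0.049 0.053] c [0.525 0.187] sz [0.176 0.247] a 13.2
scene pan 651 [ 0.573 -0.226  0.074] [0.058 0.075 0.097] c [ 0.553 -0.249] sz [0.152 0.166] a 21.4
scene handle 572 [ 0.615 -0.354  0.113] [0.101 0.115 0.121] c [ 0.613 -0.354] sz [0.023 0.146] a 21.1
line [ 0.35575357 -0.9345798   0.61328614 -0.347954  ] -69.16036
scene trivet 646 [ 0.603 -0.225  0.045] [0.038 0.045 0.049] c [ 0.56  -0.225] sz [0.139 0.146] a 90.0
```

View pics/crop.png

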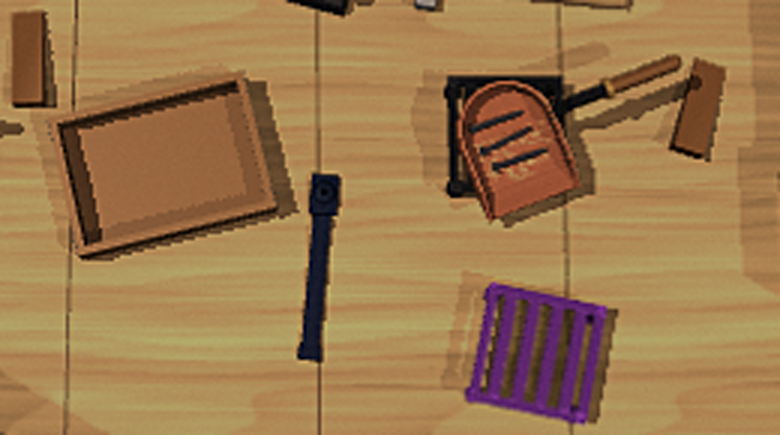

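The crop confirms it: the black trivet sits at crop (505,135) under the copper ladle, which holds three nails. Its lip faces the robot (crop (535,205)) and its handle runs to (680,62). The purple one at crop (540,355) is the decoy. Next I'll refine the ladle and trivet poses and check IK along the plan.

```bash
cat > plan.py <<'E'
import numpy as np
from scipy.spatial.transform import Rotation as Ro
GRIP=np.array([0,-.095,.062]); LIP=np.array([-.089,0,.010])
TR_C=np.array([.5255,.187]); TR_A=np.radians(13.6)
def ladle_R(yaw,tilt=0): return Ro.from_euler('z',yaw)*Ro.from_euler('y',-tilt)  # +tilt: lip (-x) down
def tcp_for(Rl,grip_world,flip,off=0.0):
    T=Rl*Ro.from_matrix(np.array([[0,1,0],[1,0,0],[0,0,-1.]]) if not flip else np.array([[0,-1,0],[-1,0,0],[0,0,-1.]]))
    # grasp point 8 mm behind the TCP -> TCP is 8 mm ahead along tool z
    return grip_world+T.as_matrix()[:,2]*.008, T.as_euler('xyz')
def pour(tilt,lipz,flip,tx=.035,ty=0.,yaw=TR_A,g=GRIP):
    c,s=np.cos(TR_A),np.sin(TR_A)
    lip=np.array([TR_C[0]+c*tx-s*ty,TR_C[1]+s*tx+c*ty,lipz]); Rl=ladle_R(yaw,tilt)
    return tcp_for(Rl,lip+Rl.apply(g-LIP),flip)
E
python3 - <<'E'
from h import *; from plan import *
from plant import robot
P=[];
for n in ('top','scene'):
    f=dict(np.load(f'f_{n}.npz')); W=cloud(f); H=hsv(f); x,y,z=W[...,0],W[...,1],W[...,2]
    lad=(x>.4)&(x<.8)&(y>-.5)&(y<-.05)
    p=W[lad&(z>.1145)&(z<.124)]; P.append(p[:,:2])
    l=cv2.fitLine(p[:,:2].astype(np.float32),cv2.DIST_HUBER,0,.01,.01).ravel()
    a=np.arctan2(l[1],l[0]); a=a if a<0 else a-np.pi
    h=np.array([np.cos(a),np.sin(a)]); xl=np.array([-h[1],h[0]])
    print(n,len(p),'handle yaw',np.degrees(a),'perp off',l[2:]@xl,'along max',np.percentile(p[:,:2]@h,[1,99]))
    cop=lad&(H[...,0]<14)&(H[...,1]>110)&(z>.074)&(z<.09)&(y>-.33)
    q=W[cop][:,:2]; print(' rim along h',np.percentile(q@h,[1,99]),'along xl',np.percentile(q@xl,[1,50,99]))
    cop=lad&(H[...,0]<14)&(H[...,1]>110)&(z>.05)&(z<.09)&(y>-.33); q=W[cop][:,:2]
    print(' all copper along xl',np.percentile(q@xl,[1,99]),'h',np.percentile(q@h,[1,99]))
    m=(x>.68)&(x<.95)&(abs(y)<.13)&(z>.08)&(z<.13); q=W[m]; print(' anvil',q[:,:2].min(0),q[:,:2].max(0))
    t=lad&(z>.036)&(z<.05)&(H[...,2]<80); q=W[t][:,:2]; q=q[(q[:,1]>-.32)]; r=cv2.minAreaRect(q.astype(np.float32)); print(' trivet',r,q.min(0),q.max(0))
for flip in (0,1):
    for nm,(pp,o) in {'grasp':tcp_for(ladle_R(np.radians(21)),np.array([.591,-.305,.107]),flip),'p0':pour(0,.075,flip),'p40':pour(np.radians(40),.072,flip)}.items():
        q=robot.inverse_kinematics(pp,o); print(flip,nm,np.round(pp,3),None if q is None else np.round(q,2))
E
```

```text
top 131 handle yaw -68.859604 perp off 0.44035602 along max [0.48379881 0.61688571]
 rim along h [0.34962769 0.46876025] along xl [0.37313428 0.44770651 0.49911909]
 all copper along xl [0.3520863 0.4975165] h [0.34991899 0.46781341]
 anvil [ 0.73290613 -0.05614202] [0.89168794 0.11050558]
 trivet ((0.5523165464401245, -0.227336585521698), (0.16174128651618958, 0.14284203946590424), 1.6194785833358765) [ 0.4707155  -0.29989241] [ 0.63234268 -0.15528099]
scene 301 handle yaw -68.442856 perp off 0.43863896 along max [0.48491256 0.62414486]
 rim along h [0.35362583 0.46971272] along xl [0.3766742  0.46689904 0.49712518]
 all copper along xl [0.35018472 0.49680008] h [0.35444631 0.47114267]
 anvil [ 0.733524   -0.05851996] [0.88972097 0.07224193]
 trivet ((0.5647911429405212, -0.22568835318088531), (0.13714750111103058, 0.138157919049263), 0.24691449105739594) [ 0.49593982 -0.29454522] [ 0.63321995 -0.15642351]
0 grasp [ 0.591 -0.305  0.099] [-0.07  0.7   0.72  1.72 -0.56  0.94  1.25]
0 p0 [0.668 0.124 0.119] [-0.58  0.63  0.5   1.66 -0.36  0.94  0.29]
0 p40 [0.621 0.112 0.163] [ 0.41  0.41 -0.79  2.18  1.79  0.29 -1.68]
1 grasp [ 0.591 -0.305  0.099] [-0.26  0.88  1.11  1.73 -0.88  1.11 -1.64]
1 p0 [0.668 0.124 0.119] [-0.9   0.87  1.11  1.68 -0.85  1.15 -2.46]
1 p40 [0.621 0.112 0.163] [ 0.41  0.41 -0.79  2.18  1.79  0.29  1.46]
```

```bash
cat >> plan.py <<'E'
C0=np.array([.5594,-.2226]); YAW0=np.radians(21.35); TRIV=np.array([.563,-.226])
def pour2(yaw,tilt,lipz,flip,back=.03,g=GRIP):
    "lip edge 'back' behind the tray centre, any yaw of the ladle"
    Rl=ladle_R(yaw,tilt); lip=np.r_[TR_C+back*np.array([np.cos(yaw),np.sin(yaw)]),lipz]
    return tcp_for(Rl,lip+Rl.apply(g-LIP),flip)
def stand(c,yaw,dz,flip,g=GRIP):
    Rl=ladle_R(yaw); return tcp_for(Rl,np.r_[c,.045+dz]+Rl.apply(g),flip)
E
python3 - <<'E'
from plan import *
from plant import robot
s=robot.sense(); p=np.array(s['tcp_pos']); robot.move_straight(p+[0,0,.1],vel=.2)
for flip in (0,1):
    pp,o=stand(C0,YAW0,.15,flip); q=robot.inverse_kinematics(pp,o); print('above',flip,np.round(pp,3),q is not None and np.round(q,2))
pp,o=stand(C0,YAW0,.15,0); robot.goto(pp,o); print(robot.sense()['t'],np.round(robot.sense()['joint_pos'],2))
for flip in (0,1):
  for yd in (0,13.6,40,60,80,103.6,120,-20,-40):
    r=[]
    for t in (0,20,40):
        pp,o=pour2(np.radians(yd),np.radians(t),.072,flip); q=robot.inverse_kinematics(pp,o); r.append('none' if q is None else str(np.round(q,2)))
    print(flip,yd,np.round(pp,2),r)
E
```

```text
above 0 [ 0.594 -0.311  0.249] [-0.05  0.53  0.7   1.57 -0.36  1.18  1.1 ]
above 1 [ 0.594 -0.311  0.249] [-0.26  0.68  1.11  1.58 -0.63  1.28 -1.82]
4.4167 [-0.05  0.53  0.7   1.57 -0.36  1.18  1.1 ]
0 0 [0.6  0.09 0.16] ['[-0.68  0.64  0.69  1.74 -0.49  0.94  0.22]', '[-0.81  0.45  0.72  2.02 -0.52  0.47  0.24]', '[ 0.62  0.54 -1.17  2.22  1.73  0.7  -1.79]']
0 13.6 [0.62 0.11 0.16] ['[-0.67  0.66  0.64  1.68 -0.47  0.96  0.38]', '[-0.72  0.46  0.62  1.97 -0.6   0.51  0.53]', '[ 0.67  0.58 -1.17  2.18  1.74  0.52 -1.53]']
0 40 [0.64 0.16 0.16] ['[-0.7   0.69  0.57  1.6  -0.42  0.98  0.7 ]', '[-0.63  0.5   0.5   1.86 -0.7   0.62  1.01]', '[ 0.72  0.71 -1.2   2.05  1.27  0.32 -0.59]']
0 60 [0.64 0.2  0.16] ['[-0.75  0.69  0.53  1.58 -0.39  0.98  0.95]', '[-0.62  0.53  0.46  1.8  -0.74  0.74  1.33]', '[ 0.18  0.48 -0.42  1.95 -0.9   0.44  1.67]']
0 80 [0.63 0.24 0.16] ['[-0.81  0.67  0.5   1.6  -0.37  0.96  1.21]', '[-0.65  0.56  0.45  1.75 -0.75  0.87  1.62]', '[-0.12  0.51 -0.05  1.85 -0.98  0.79  1.95]']
0 103.6 [0.6  0.28 0.16] ['[-0.88  0.62  0.46  1.68 -0.33  0.92  1.52]', '[-0.
[... 1366 characters left out ...]
 0.51 -0.05  1.85 -0.98  0.79 -1.19]']
1 103.6 [0.6  0.28 0.16] ['[-1.18  0.8   0.98  1.69 -0.74  1.07 -1.29]', '[-0.97  0.7   0.89  1.74 -0.98  1.17 -1.02]', '[-0.44  0.6   0.33  1.74 -0.99  1.17 -0.91]']
1 120 [0.57 0.3  0.16] ['[-1.22  0.71  0.91  1.77 -0.66  1.   -1.09]', '[-0.98  0.68  0.83  1.74 -0.89  1.21 -0.84]', '[-0.61  0.67  0.53  1.67 -0.98  1.39 -0.72]']
1 -20 [0.56 0.07 0.16] ['[ 0.15  0.53 -0.43  1.8   0.28  0.87  2.39]', '[-0.49  0.33  0.26  2.07  0.25  0.47  2.32]', '[-1.14  0.33  0.82  2.32  1.31  0.23  1.14]']
1 -40 [0.52 0.07 0.16] ['[-0.28  0.42  0.17  1.95 -0.1   0.78  2.39]', '[-0.66  0.31  0.4   2.13  0.33  0.56  1.88]', '[-1.17  0.33  0.72  2.29  0.96  0.53  1.1 ]']
```

Pouring with the handle pointing outward (ladle yaw about 104°) is continuous in joint space and clear of the other objects. I'll grasp and lift now.

```bash
python3 - <<'E'
from plan import *; from h import *
from plant import robot
robot.grip(0.6,40)
pp,o=stand(C0,YAW0,0.0,0)
print('contact',robot.move_straight(pp,vel=.1,contact_N=10))
s=robot.sense(); print(s['t'],np.round(s['tcp_pos'],4),np.round(pp,4),np.round(s['wrist_force'],1))
robot.grip(0.0,45); s=robot.sense(); print('grip',s['opening'],s['gripper_force'],np.round(s['wrist_force'],1))
robot.move_straight(pp+[0,0,.09],vel=.08); s=robot.sense(); print(s['t'],s['opening'],np.round(s['tcp_pos'],4),np.round(s['wrist_force'],1),np.round(s['torque'],2))
for n in ('scene','top'):
    f=robot.grab_frame(n); np.savez(f'l_{n}.npz',**f)
f=dict(np.load('l_scene.npz')); cv2.imwrite('pics/lift.png',cv2.resize(f['image'][120:300,110:340,::-1],None,fx=3,fy=3))
E
```

```text
contact False
6.5 [ 0.5943 -0.3114  0.0997] [ 0.594  -0.3111  0.099 ] [-0.1 -0.  -0.3]
grip 0.15821870369499522 45.99723815917969 [-0.3  0.4  2.6]
8.1917 0.154894360738033 [ 0.5936 -0.3108  0.1883] [-0.3  0.2 -5. ] [-0.33 -0.21  0.02]
```

View pics/lift.png

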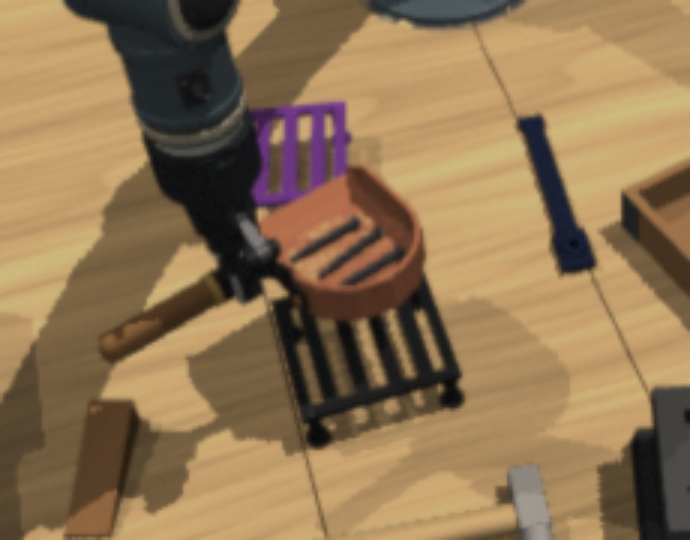

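The ladle is lifted with all three nails inside: pan at crop (345,240), bare trivet at (375,355). I'll check the sag about the grip from the floor plane, and get the trivet centre now that it's exposed.

```bash
python3 - <<'E'
from h import *; from plan import *
for n in ('top','scene'):
    f=dict(np.load(f'l_{n}.npz')); W=cloud(f); H=hsv(f); x,y,z=W[...,0],W[...,1],W[...,2]
    lad=(x>.4)&(x<.7)&(y>-.32)&(y<-.1)
    cop=lad&(H[...,0]<14)&(H[...,1]>110)&(z>.1)&(z<.22)
    p=W[cop]; d=p[:,:2]-C0; h=np.array([np.sin(YAW0),-np.cos(YAW0)]); xl=np.array([np.cos(YAW0),np.sin(YAW0)])
    X=d@xl; Y=-d@h
    print(n,len(p),'x',np.percentile(X,[1,99]),'y',np.percentile(Y,[1,99]),'z',np.percentile(p[:,2],[1,50,99]))
    m=(X>-.045)&(X<.045)&(abs(Y)<.045)&(p[:,2]<.155)
    for _ in range(3):
        A=np.c_[X[m],Y[m],np.ones(m.sum())]; c=np.linalg.lstsq(A,p[m,2],rcond=None)[0]
        m=m&(abs(p[:,2]-np.c_[X,Y,np.ones(len(X))]@c)<.004)
    print(' floor',m.sum(),'slope x,y deg',np.degrees(c[:2]),'z0',c[2])
    t=(x>.45)&(x<.68)&(y>-.33)&(y<-.12)&(z>.038)&(z<.052)&(H[...,2]<90); q=W[t][:,:2]
    print(' trivet',cv2.minAreaRect(q.astype(np.float32)),np.percentile(q,[.5,99.5],axis=0))
E
```

```text
top 360 x [-0.08811198  0.05728079] y [-0.05550264  0.05975713] z [0.12800594 0.14005423 0.17692124]
 floor 108 slope x,y deg [-0.60125717  0.59508472] z0 0.1375985328403455
 trivet ((0.5411813259124756, -0.20116586983203888), (0.1930074542760849, 0.09192493557929993), 37.148284912109375) [[ 0.51057998 -0.23144057]
 [ 0.63190889 -0.15492456]]
scene 1601 x [-0.08658102  0.05904271] y [-0.0565445   0.05759811] z [0.1330558  0.14070115 0.17380269]
 floor 294 slope x,y deg [ 2.09527663 -0.87666418] z0 0.1381511657984281
 trivet ((0.5620699524879456, -0.22521312534809113), (0.14150391519069672, 0.13890910148620605), 0.014421123079955578) [[ 0.49532543 -0.29424503]
 [ 0.63209015 -0.15664408]]
```

The ladle is level to within about 1° and has not slipped. I'll carry it level to over the tray.

```bash
cat >> plan.py <<'E'
TRIV=np.array([.5622,-.2255]); YP=np.radians(103.6)
def tilt_of(s):
    T=Ro.from_euler('xyz',s['tcp_rot']).as_matrix(); return np.degrees(np.arccos(-T[2,2]))
E
python3 - <<'E'
from plan import *
from plant import robot
import cv2
pp,o=pour2(YP,0,.15,0)
robot.move_straight(pp,vel=.13,attitude=o); s=robot.sense(); print(s['t'],np.round(s['tcp_pos']-pp,4),tilt_of(s),np.round(s['joint_pos'],2),np.round(s['wrist_force'],1))
pp,o=pour2(YP,0,.072,0)
robot.move_straight(pp,vel=.08,attitude=o); s=robot.sense(); print(s['t'],np.round(s['tcp_pos']-pp,4),tilt_of(s),np.round(s['joint_pos'],2),np.round(s['wrist_force'],1))
for t in (10,20,30,40):
    a,b=pour2(YP,np.radians(t),.072,0); q=robot.inverse_kinematics(a,b); print(t,q is not None and np.round(q,2))
f=robot.grab_frame('scene'); np.savez('c_scene.npz',**f); cv2.imwrite('pics/carry.png',cv2.resize(f['image'][60:260,260:520,::-1],None,fx=3,fy=3))
E
```

```text
13.3333 [ 0.0001 -0.0002  0.    ] 0.005592047670639889 [-0.74  0.51  0.25  1.6  -0.14  1.05  1.36] [-0.4 -0.4 -6.2]
14.4583 [0.0005 0.0002 0.0007] 0.08271598334224764 [-0.73  0.59  0.23  1.66 -0.16  0.9   1.38] [-0.4  0.  -4.9]
10 [-0.57  0.56  0.13  1.69 -0.31  0.89  1.54]
20 [-0.41  0.54  0.03  1.7  -0.47  0.9   1.72]
30 [-0.24  0.55 -0.07  1.71 -0.62  0.94  1.89]
40 [-0.09  0.59 -0.17  1.71 -0.74  1.    2.04]
```

View pics/carry.png

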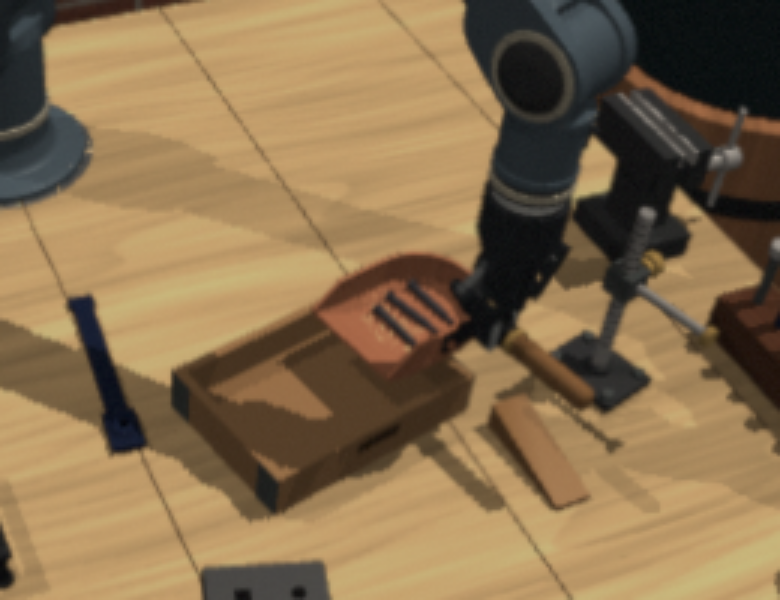

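The ladle is level with its lip over the tray (crop (355,345)), the nails are inside, and the depth stop at (600,320) is clear. I'll tip about the lip edge.

```bash
python3 - <<'E'
from plan import *
from plant import robot
import cv2
for t in (10,20,30,41):
    a,b=pour2(YP,np.radians(t),.072,0); robot.move_straight(a,vel=.03,attitude=b); s=robot.sense(); print(round(s['t'],2),round(tilt_of(s),1),np.round(s['tcp_pos']-a,4),np.round(s['wrist_force'],1))
for i in range(3):
    robot.sleep(.75); s=robot.sense(); print(round(s['t'],2),round(tilt_of(s),1),np.round(s['wrist_force'],1))
f=robot.grab_frame('scene'); g=robot.grab_frame('top')
A=cv2.resize(f['image'][90:250,300:460,::-1],(400,400)); B=cv2.resize(g['image'][160:280,220:340,::-1],(400,400)); cv2.imwrite('pics/tip.png',np.hstack([A,B]))
E
```

```text
15.23 10.0 [-0.0002  0.0004  0.0001] [ 0.1 -0.4 -4.5]
15.96 20.0 [-0.0004  0.0008 -0.0001] [-0.3 -0.1 -5.5]
16.68 30.0 [-0.0003  0.0009  0.0002] [ 0.1  0.5 -4.4]
17.47 41.0 [-0.0002  0.0009  0.0003] [-0.8 -0.6 -4.1]
18.22 41.0 [-0.  -0.6 -4.7]
18.97 41.0 [ 0.5 -0.6 -4.5]
19.72 41.0 [-0.4  0.5 -4.6]
```

View pics/tip.png

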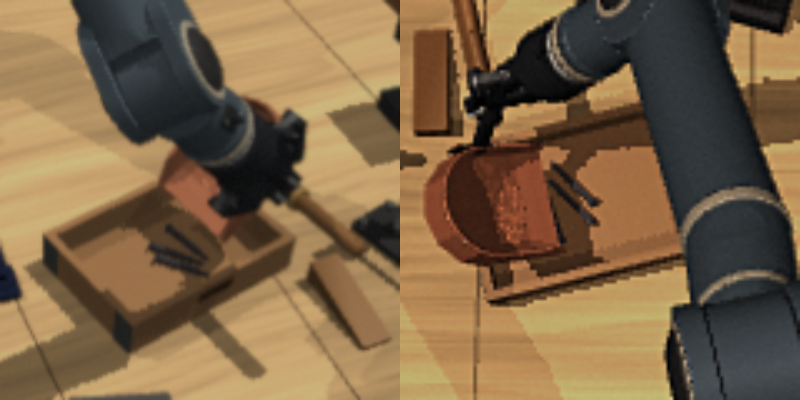

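All three nails lie in the tray (left panel (180,250)) and the pan is empty (right panel (500,205)). I'll level it over the tray, lift, carry it back above the trivet and check its attitude there.

```bash
python3 - <<'E'
from plan import *; from h import *
from plant import robot
for t in (30,20,10,0):
    a,b=pour2(YP,np.radians(t),.072,0); robot.move_straight(a,vel=.035,attitude=b)
s=robot.sense(); print(s['t'],tilt_of(s)); robot.sleep(.3)
a,b=pour2(YP,0,.15,0); robot.move_straight(a,vel=.1,attitude=b)
a,b=stand(TRIV,YAW0,.08,0); robot.move_straight(a,vel=.14,attitude=b)
robot.sleep(.3); s=robot.sense(); print(s['t'],tilt_of(s),np.round(s['tcp_pos']-a,4),np.round(s['wrist_force'],1),s['opening'])
h=np.array([np.sin(YAW0),-np.cos(YAW0)]); xl=np.array([np.cos(YAW0),np.sin(YAW0)])
for n in ('top','scene'):
    f=robot.grab_frame(n); W=cloud(f); H=hsv(f); x,y,z=W[...,0],W[...,1],W[...,2]
    if n=='top': cv2.imwrite('pics/back.png',cv2.resize(f['image'][165:260,220:480,::-1],None,fx=3,fy=3))
    cop=(x>.4)&(x<.7)&(y>-.32)&(y<-.1)&(H[...,0]<14)&(H[...,1]>110)&(z>.1)&(z<.22)
    p=W[cop]; d=p[:,:2]-TRIV; X=d@xl; Y=-d@h
    print(n,'x',np.percentile(X,[1,99]),'y',np.percentile(Y,[1,99]))
    m=(X>-.045)&(X<.045)&(abs(Y)<.045)&(p[:,2]<.15)
    for _ in range(3):
        c=np.linalg.lstsq(np.c_[X[m],Y[m],np.ones(m.sum())],p[m,2],rcond=None)[0]
        m=m&(abs(p[:,2]-np.c_[X,Y,np.ones(len(X))]@c)<.004)
    print(' floor',m.sum(),'slope',np.degrees(c[:2]),'z0',c[2],'expected',s['tcp_pos'][2]+.008-.062+.004)
E
```

```text
22.4333 0.00674536171435969
28.6833 0.0005177860894874948 [ 0.  0. -0.] [-1.   0.8 -4.6] 0.15335534828202776
top x [-0.0877358   0.05681771] y [-0.05515271  0.05890178]
 floor 128 slope [ 1.2746026  -1.17549107] z0 0.12889116882123788 expected 0.1289853561925175
scene x [-0.08634961  0.05898325] y [-0.05668913  0.0571851 ]
 floor 577 slope [ 0.88977754 -0.44337332] z0 0.12835450590961545 expected 0.1289853561925175
```

View pics/back.png

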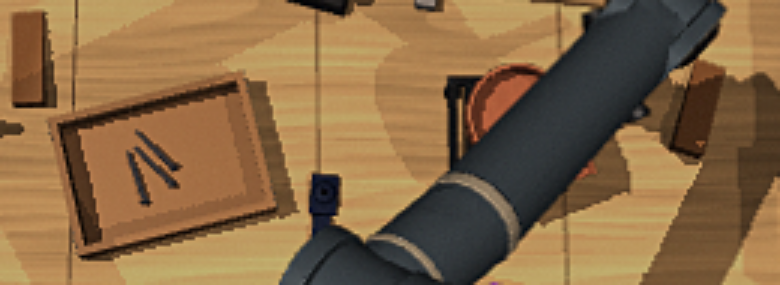

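The three nails are in the tray (crop (152,168)), the tray has not moved, and the ladle is empty and level above the trivet. I'll lower it gently and let go.

```bash
python3 - <<'E'
from plan import *; from h import *
from plant import robot
a,b=stand(TRIV,YAW0,.012,0); robot.move_straight(a,vel=.06,attitude=b); robot.sleep(.3)
a,b=stand(TRIV,YAW0,-.003,0); c=robot.move_straight(a,vel=.012,contact_N=3)
s=robot.sense(); print(s['t'],c,np.round(s['tcp_pos']-a,4),np.round(s['wrist_force'],1),np.round(s['torque'],2))
p=np.array(s['tcp_pos']); robot.sleep(.3); robot.grip(0.5); robot.sleep(.2); s=robot.sense(); print('open',s['opening'],np.round(s['wrist_force'],1))
robot.move_straight(p+[0,0,.06],vel=.06); robot.move_straight(p+[0,0,.18],vel=.15)
robot.move_straight(p+[-.05,-.17,.22],vel=.2)
s=robot.sense(); print(s['t'],np.round(s['wrist_force'],1))
h=np.array([np.sin(YAW0),-np.cos(YAW0)]); xl=np.array([np.cos(YAW0),np.sin(YAW0)]); im=[]
for n in ('scene','top'):
    f=robot.grab_frame(n); W=cloud(f); H=hsv(f); x,y,z=W[...,0],W[...,1],W[...,2]
    im.append(cv2.resize(f['image'][100:320,80:480,::-1] if n=='scene' else f['image'][130:290,180:480,::-1],(540,290)))
    p=W[(x>.4)&(x<.7)&(y>-.32)&(y<-.1)&(H[...,0]<14)&(H[...,1]>110)&(z>.04)&(z<.1)]; d=p[:,:2]-TRIV; X=d@xl; Y=-d@h
    m=(abs(X)<.045)&(abs(Y)<.045)&(p[:,2]<.065)
    c=np.linalg.lstsq(np.c_[X[m],Y[m],np.ones(m.sum())],p[m,2],rcond=None)[0]
    print(n,'x',np.percentile(X,[1,99]),'y',np.percentile(Y,[1,99]),'floor',np.degrees(c[:2]),c[2])
    r=W[(z>.042)&(z<.058)&(y>0)&(y<.32)&(x<.75)&(x>.35)]; print(' tray',cv2.minAreaRect(r[:,:2].astype(np.float32)))
cv2.imwrite('pics/end.png',np.vstack(im))
E
```

```text
31.2833 True [ 0.     -0.0002  0.0033] [-0.6 -0.4  5.5] [0.13 0.01 0.01]
open 0.4987398288976357 [-0.   0.2 -0. ]
35.3667 [0.9 0.3 0.2]
scene x [-0.08674498  0.05924417] y [-0.05734213  0.05800803] floor [ 1.30414288 -0.10775734] 0.049188302114452624
 tray ((0.5250704288482666, 0.18685638904571533), (0.177108496427536, 0.2459070086479187), 13.821183204650879)
top x [-0.08824272  0.05656305] y [-0.0571381   0.05959154] floor [ 1.53217599 -0.87926065] 0.04936093872724676
 tray ((0.5264950394630432, 0.18742842972278595), (0.1722957342863083, 0.2421787530183792), 13.85855484008789)
```

View pics/end.png

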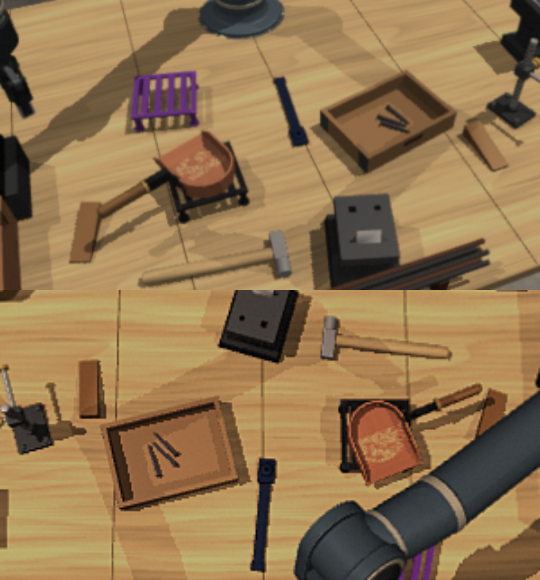

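The ladle stands flat, centred and empty on the black trivet (top view (383,440)). The nails are in the tray (165,455), the bystanders have not moved, and the arm is clear.

```bash
python3 -c "
from plant import robot
print(robot.close_job())"
```

```text
the job is handed in; nothing more can be done
None
```

The job is handed in: all three nails are in the unmoved tray after a 41° pour held for just over two seconds, the empty ladle stands flat and centred on the black trivet, and I saw no bystander out of place, at about 35 s.

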